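# Pack the studio kit box in layers

### The arm

A 7-joint arm with a two-finger parallel gripper is mounted at the origin on the work surface. World frame = base frame: x ahead of the robot, y to its left, z up, the work surface at z = 0. Lengths are in mm, angles in degrees, forces in N, time in s.
With the tool pointing down it reaches from about 425 to 825 mm from the base axis. Payload 3.6 kg.
Tool frame: the origin (TCP) lies where the fingers leave the gripper's body, on its centre line; the fingertips stand 73 mm ahead of it and the grasp point (between the pads) lies 54 mm ahead of it; z points along the fingers, x is the direction in which the jaws open and shut, and the axes are right-handed (so a half turn about z gives the same grasp; the last joint's range is limited). The gripper opens to 85 mm and grips with 20 to 120 N. Pads are 22 mm wide; open, the fingers measure 114 mm over their backs; the gripper's body (76 mm by 85 mm) begins 54 mm behind the grasp point. The pads swing forward as they close: fully open they stand 13 mm farther back than shut.
Start: joints at [-69.758, 35.231, -0.722, 81.555, 0.464, 63.22, -2.315], TCP at [240.947, 603.666, 303.897] pointing down, gripper open.
Joint ranges: [-178.69, 178.69], [-17.37, 117.87], [-77.05, 75.6], [15.02, 138.74], [-78.02, 258.01], [0.78, 113.62], [-162.83, 162.83]. Speed limits (degrees/s): [159.86, 159.86, 180, 180, 180, 180, 180].

### API

Orientations are given as a 3x3 rotation matrix whose columns are the frame's x, y, z axes.
In Python, from workcell import r, read_camera, camera_params gives the robot as it stands.
- The arm moves only by the tool send_rows, never from a script. Its argument "increments" is a list of rows, each an object of numbers: "grip": the gripper command: -1 is fully open, 1 is shut, values between are in proportion; "tx", "ty", "tz": the shift along the tool's x, y, z in m; "turn": the turn about the tool's z in degrees. A call has 1 to 12 rows; each row shifts and turns the commanded pose from where the row before left it, along the tool's axes as they then stand; what a row does not reach is not made up. A row lasts 1/12 s, in which the tool goes at most 41.7 mm and 7.16 degrees, less where a joint would pass 70% of its speed; a pose out of reach is approached as far as the arm can. A call with a gripper value outside its range is refused whole. The fingers move at their own pace and stop on an object; "grip_force" is the grip in N (left out, the last holds). Time passes only in rows, so rows that do not move let the fingers close. It gives the time, the measured TCP pose, the force and the opening at its end, in the units of the state.
- r.observe(): the state, without advancing time (a new reading comes with each control period).
- read_camera(name): name is "side" or "top" or "wrist"; returns (picture, depth): 384x512x3 uint8, blue, green, red; 384x512 float32, mm along the optical axis (not along the pixel's ray), 0 where there is no reading.
- camera_params(name): a dict with "intrinsics" (3x3 intrinsics, pixels), "rvec" (rotation vector, rad) and "tvec" (3), from world to camera coordinates, as OpenCV has them; the wrist camera has in their place "hand_eye" (4x4, takes a point from camera to tool coordinates, whose origin is the TCP and whose axes are the tool frame's). Camera axes: x right, y down, z forward; pixel columns grow to the right and rows downward; lengths in mm; the calibration is good to about 2 mm. A picture is of the moment at which its call begins: read the wrist's pose just before it. camera_params takes no time and is no camera call.
- r.finish_job(): hands the job in, once; it reports no verdict.
The state is a dict: "time": time; "q": joint angles; "qd": joint speeds; "joint_torque": joint torques, N m; "eef_pos": TCP position; "orientation": TCP orientation; "contact_force": force on the tool from outside, world axes, zero at the start; "wrist_torque": the same for the moment, N m; "gripper_width": opening from 0.0 (shut) to 1.0 (fully open).
Only numpy, scipy, OpenCV 4.12 (cv2) and the standard library are available. Lean on these libraries where they do the work, as an engineer would, in place of code of your own. Each camera call takes 0.05 s, during which the arm holds its last target. There are 200 camera calls.

### The job

Pack the wooden kit box in layers: first lay the small flat carton on the bottom between the two ledges, then lower the plywood divider with the grip bar over it so that it rests level on both ledges, bar upwards, and last stand the short round tub upright on the divider beside the bar. Set each piece down rather than dropping it, and leave it released.

Things in the scene. Friction and masses are not known exactly. Their poses are not given: they have to be found in the camera images.
- kit_floor (a point): Centre of the inner floor (6 mm above the bench) of the open wooden kit box, fixed to the bench. Inside 220 mm along its x, 170 mm along its y; walls 6 mm thick, rim 74 mm above this point. At both x ends a solid ledge runs the full width: 36 mm wide, top 40 mm above this point, so the bottom space between the ledges is 148 mm (x) by 170 mm (y). z is up.
- carton_mid (a point): Centre of the small flat cardboard carton, dark band round it: 95 mm along x, 46 mm along y, 34 mm high (point 17 mm above its underside), 0.13 to 0.22 kg, lying flat. It may lie either way in the box, flat between the ledges. Not the long carton (200 x 80 x 50 mm) further to the robot's right.
- divider_bar (a point): Centre of the grip bar on the plywood divider. Plate 190 (x) by 136 (y) by 6 mm; in its middle a bar 18 mm thick (x), 70 long (y), 30 high on the plate. Point 21 mm above the plate's underside. 0.14 to 0.24 kg, flat, bar up. Its x side goes along the box's x, either way round, with 15 mm play or more each side; seated, this point is 61 mm above the inner floor. Not the barless plywood offcut.
- tub_mid (a point): Centre of the short round tub, white with grey lid, 58 mm across, 54 mm high (point 27 mm above its underside), upright, 0.14 to 0.28 kg. It goes on the plate on either side of the bar (86 x 136 mm each); its point is then 12 mm above the bar's centre. Not the equally wide 110 mm tall jar further right. A flat iron (90 mm high) and the offcut lie beyond x = 0.76 m.

How it is judged:
By the outcome, as a careful person would: the job done as asked, in the order asked, and still so for the second after the job is handed in, with the robot touching nothing.
It also fails if it takes over 72 s, if anything falls off the work surface, if the arm or the gripper's body presses on something with over 40 N, if the wrist force passes 120 N, or if a joint passes its speed limit or range.

## Working session

There is one attempt and no reset: what is moved stays moved. The work goes in short steps, Python scripts to look and compute and a tool call to move; the robot and the scene stay as the last step left them, time stands still between calls to the robot, and variables do not carry over. Pictures are saved under pics/ and viewed, about 8 in all and at most 12, crops included, and the job is handed in when it is done.

Besides the shell and the picture viewer there is one more tool, called as name([rows], argument=value, ...), one row to a line, values as JSON. send_rows: Moves the arm, as the interface text tells. Its arguments: {"type":"object","properties":{"increments":{"type":"array"},"grip_force":{"type":"number"}},"required":["increments"]}

```bash
mkdir -p pics
cat > h.py <<'E'
import numpy as np, cv2
from workcell import r, read_camera, camera_params
def cam(name, st=None):
    p=camera_params(name); K=np.array(p["intrinsics"],float)
    if name=="wrist":
        T=np.eye(4);T[:3,:3]=np.array(st["orientation"]).reshape(3,3);T[:3,3]=st["eef_pos"]
        M=T@np.array(p["hand_eye"],float).reshape(4,4); return K,M[:3,:3],M[:3,3]
    R=cv2.Rodrigues(np.array(p["rvec"],float))[0]; t=np.array(p["tvec"],float).ravel()
    return K,R.T,-R.T@t
def cloud(d,K,R,c):
    v,u=np.indices(d.shape); P=np.stack([(u-K[0,2])/K[0,0]*d,(v-K[1,2])/K[1,1]*d,d],-1)
    W=P@R.T+c; W[d<=0]=np.nan; return W
def ray(uv,z,K,R,c):
    uv=np.atleast_2d(uv).astype(float)
    D=np.c_[(uv[:,0]-K[0,2])/K[0,0],(uv[:,1]-K[1,2])/K[1,1],np.ones(len(uv))]@R.T
    return c+D*((z-c[2])/D[:,2])[:,None]
E
python3 - <<'E'
from h import *
st=r.observe();print(st["eef_pos"],np.round(st["orientation"],3),st["gripper_width"],st["time"])
for n in("top","side"):
    im,d=read_camera(n);cv2.imwrite(f"pics/{n}0.png",im);np.save(f"pics/{n}0.npy",d)
    K,R,c=cam(n);print(n,c,R[:,2],K[0,0])
E
```

```text
[240.75198157 603.13445303 302.67266187] [[ 0.371  0.929 -0.001]
 [ 0.929 -0.371 -0.003]
 [-0.003  0.    -1.   ]] 1.0032484030360143 0.0
top [406.25116075  13.0155522  912.36817555] [ 0.16650571 -0.00644151 -0.98601945] 377.96539564910114
side [334.74530129 716.54220156 514.61096434] [ 0.21777682 -0.80143157 -0.55702845] 396.27668957596694
```

View pics/top0.png

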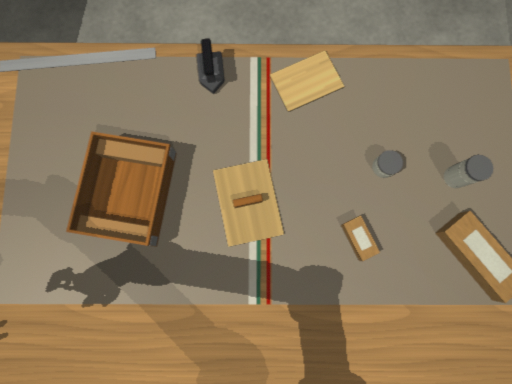

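View pics/side0.png

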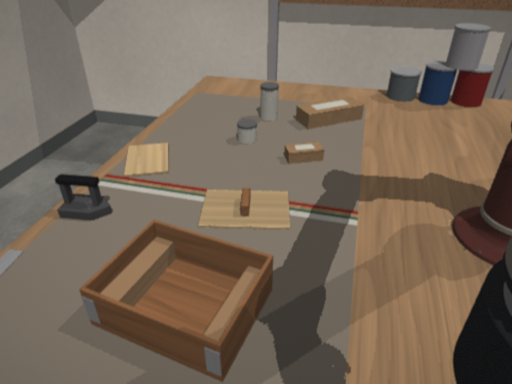

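The top view shows the box at about (120,188), the divider at (248,202), the small carton at (361,238) and the short tub at (389,163). The jar (470,170), long carton (482,257), offcut (307,80) and iron (210,65) are the distractors. The side view agrees with this. Next I measure with depth and rays.

```bash
cat > m.py <<'E'
from h import *
K,R,c=cam("top");d=np.load("pics/top0.npy");W=cloud(d,K,R,c);im=cv2.imread("pics/top0.png")
def rect(box,lo,hi,name):
    x0,y0,x1,y1=box;m=np.zeros(d.shape,np.uint8);Z=W[...,2]
    m[y0:y1,x0:x1]=((Z>lo)&(Z<hi))[y0:y1,x0:x1]
    m=cv2.morphologyEx(m,cv2.MORPH_OPEN,np.ones((2,2)))
    P=W[m>0];(cc,s,a)=cv2.minAreaRect(P[:,:2].astype(np.float32))
    print(name,len(P),"c",np.round(cc,1),"size",np.round(s,1),"ang",round(a,1),"zmed",round(np.median(P[:,2]),1),"mean",P[:,:2].mean(0).round(1))
b=W[280:300,180:240,2];print("bench z",np.nanmedian(b))
rect((60,125,180,250),70,95,"rim")
rect((60,125,180,250),36,55,"ledges")
rect((205,150,290,250),3,14,"plate")
rect((205,150,290,250),25,50,"bar")
rect((335,205,385,265),25,45,"carton")
rect((365,140,412,185),46,65,"tub")
rect((435,145,500,195),95,125,"jar")
rect((435,205,512,305),40,60,"long")
E
python3 m.py
```

```text
bench z 0.9922676205870857
rim 1392 c [552.  341.4] size [219.  234.8] ang 80.7 zmed nan mean [nan nan]
ledges 2731 c [551.2 320.3] size [177.4 227.6] ang 80.5 zmed nan mean [nan nan]
plate 3995 c [571.2  65.1] size [128.9 273.6] ang 59.0 zmed nan mean [nan nan]
bar 237 c [528.1  35. ] size [15.3 71.2] ang 12.4 zmed 35.5 mean [526.7  35.3]
carton 856 c [ 439.2 -233.8] size [100.3  55.9] ang 26.8 zmed nan mean [nan nan]
tub 480 c [ 620.6 -308.8] size [53.5 82.7] ang 19.7 zmed 53.8 mean [ 615.6 -298.9]
jar 599 c [ 610.9 -504.5] size [ 49.6 130.3] ang 27.7 zmed nan mean [nan nan]
long 2935 c [nan nan] size [0. 0.] ang 0.0 zmed nan mean [nan nan]
```

```bash
sed -i 's/    m=cv2.morph.*/    m=cv2.morphologyEx(m,cv2.MORPH_OPEN,np.ones((k,k),np.uint8)); n,l,s,_=cv2.connectedComponentsWithStats(m); m\&=(~np.isnan(Z)).astype(np.uint8); m[l!=(1+s[1:,4].argmax())]=0/; s/hi,name):/hi,name,k=3):/' m.py
cat >> m.py <<'E'
print('--')
rect((60,125,180,250),74,86,"rim",2)
rect((60,120,180,180),40,52,"ledge far")
rect((60,200,180,250),40,52,"ledge near")
rect((80,140,170,240),2,12,"floor")
rect((335,205,385,265),30,38,"carton")
rect((365,140,412,185),50,58,"tub")
big=cv2.resize(im[120:260],None,fx=1.56,fy=1.56,interpolation=cv2.INTER_CUBIC);cv2.imwrite("pics/big.png",big)
E
python3 m.py | sed -n '/--/,$p'
```

```text
--
rim 1214 c [552.  341.5] size [218.8 234.8] ang 80.7 zmed 78.7 mean [550.5 326.5]
ledge far 1064 c [643.2 314.3] size [162.7  39.5] ang 81.9 zmed 46.4 mean [643.5 315.5]
ledge near 1138 c [462.2 344.7] size [161.   37.7] ang 79.9 zmed 46.4 mean [462.  345.1]
floor 3723 c [554.5 335.3] size [150.5 147.6] ang 80.7 zmed 6.4 mean [553.9 335.9]
carton 818 c [ 441.5 -226.4] size [95.1 46.5] ang 25.7 zmed 34.2 mean [ 440.7 -226.6]
tub 466 c [ 618.6 -295.5] size [54.7 56.2] ang 88.8 zmed 54.0 mean [ 617.4 -295.6]
```

send_rows([
  {"tx": -0.0116,"ty": 0.0325,"grip": -1},
  {"tx": -0.0116,"ty": 0.0325},
  {"tx": -0.0116,"ty": 0.0325},
  {"tx": -0.0116,"ty": 0.0325},
  {"tx": -0.0116,"ty": 0.0325},
  {"tx": -0.0116,"ty": 0.0325},
  {"tx": -0.0116,"ty": 0.0325},
  {"tx": -0.0116,"ty": 0.0325},
  {"tx": -0.0116,"ty": 0.0325},
  {"tx": -0.0116,"ty": 0.0325},
  {"tx": -0.0116,"ty": 0.0325},
  {"tx": -0.0116,"ty": 0.0325},
])

```text
$.increments[0]: bad value
```

```bash
cat >> h.py <<'E'
def wl(tag):
    st=r.observe();im,d=read_camera("wrist");K,R,c=cam("wrist",st)
    cv2.imwrite(f"pics/{tag}.png",im);W=cloud(d,K,R,c);h=hd(st)
    print("t",round(st["time"],2),"tcp",np.round(st["eef_pos"],1),"head",h,"cam",c.round(0))
    return im,W,(K,R,c)
def hd(st): 
    o=np.array(st["orientation"]).reshape(3,3);return round(float(np.degrees(np.arctan2(o[1,0],o[0,0]))),2)
def rect(W,lo,hi,name,k=3,m0=None):
    Z=W[...,2];m=((Z>lo)&(Z<hi)).astype(np.uint8)
    if m0 is not None:m&=m0
    m=cv2.morphologyEx(m,cv2.MORPH_OPEN,np.ones((k,k),np.uint8));n,l,s,_=cv2.connectedComponentsWithStats(m)
    for i in 1+np.argsort(-s[1:,4])[:2]:
        if s[i,4]<100:continue
        P=W[(l==i)];cc,sz,a=cv2.minAreaRect(P[:,:2].astype(np.float32))
        print(name,len(P),"c",np.round(cc,1),"size",np.round(sz,1),"ang",round(a,1),"z",np.median(P[:,2]).round(1),"px",s[i,:4])
E
python3 - <<'E'
from h import *
im,W,_=wl("w1")
rect(W,73,87,"rim",2);rect(W,40,52,"ledge");rect(W,2,12,"floor")
E
```

```text
t 0.1 tcp [240.8 603.2 302.9] head 68.24 cam [165. 634. 372.]
rim 405 c [170.  767.3] size [90.3 27.4] ang 39.6 z nan px [355   0  44  64]
rim 252 c [349.6 387. ] size [ 41.8 404.7] ang 40.7 z 78.7 px [ 77 372  38  12]
ledge 205 c [155.3 745.1] size [49.4  8.8] ang 7.7 z 46.1 px [344  16  22  47]
ledge 191 c [450.8 414. ] size [45.6 12. ] ang 66.9 z 46.3 px [173 337  31  10]
floor 184 c [447.7 397.9] size [72.5  4. ] ang 78.9 z 6.9 px [162 318  44  12]
```

View pics/w1.png

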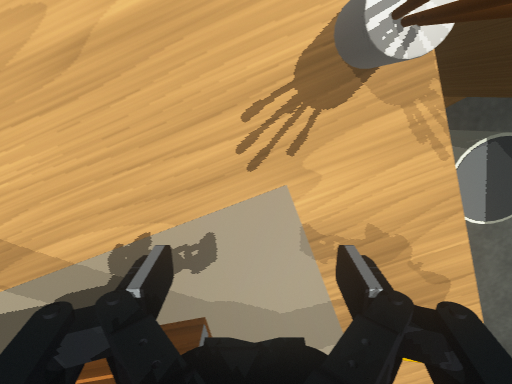

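The first move was refused, probably because every row needs all five fields. The wrist picture shows that the camera sits about 82 mm toward tool −y. I'll position for that.

send_rows([
  {"tx": -0.0117,"ty": 0.0394,"tz": 0,"turn": 0,"grip": -1},
  {"tx": -0.0117,"ty": 0.0394,"tz": 0,"turn": 0,"grip": -1},
  {"tx": -0.0117,"ty": 0.0394,"tz": 0,"turn": 0,"grip": -1},
  {"tx": -0.0117,"ty": 0.0394,"tz": 0,"turn": 0,"grip": -1},
  {"tx": -0.0117,"ty": 0.0394,"tz": 0,"turn": 0,"grip": -1},
  {"tx": -0.0117,"ty": 0.0394,"tz": 0,"turn": 0,"grip": -1},
  {"tx": -0.0117,"ty": 0.0394,"tz": 0,"turn": 0,"grip": -1},
  {"tx": -0.0117,"ty": 0.0394,"tz": 0,"turn": 0,"grip": -1},
  {"tx": -0.0117,"ty": 0.0394,"tz": 0,"turn": 0,"grip": -1},
  {"tx": -0.0117,"ty": 0.0394,"tz": 0,"turn": 0,"grip": -1},
  {"tx": -0.0117,"ty": 0.0394,"tz": 0,"turn": 0,"grip": -1},
  {"tx": -0.0117,"ty": 0.0394,"tz": 0,"turn": 0,"grip": -1},
])

```text
time: 1.15
eef_pos: [629.2, 296.4, 303.6]
orientation: [[0.371, 0.929, -0.001], [0.929, -0.371, -0.0], [-0.001, -0.001, -1.0]]
contact_force: [0.8, 0.8, -0.0]
gripper_width: 0.999
```

Run:
```python
from h import *
im,W,_=wl("w2")
rect(W,73,87,"rim",2);rect(W,40,52,"ledge");rect(W,2,12,"floor")
```

```text
t 1.15 tcp [629.2 296.4 303.6] head 68.24 cam [553. 327. 373.]
rim 4404 c [591.6 331.8] size [228.4 252.1] ang 74.0 z nan px [128   0 231 220]
ledge 4682 c [641.  309.9] size [171.   43.8] ang 80.3 z 45.7 px [193 139 151  65]
ledge 3497 c [461.6 330.2] size [159.8  52.9] ang 87.5 z 45.4 px [142   0 166  58]
floor 18605 c [552.8 324.4] size [170.9 148.9] ang 80.8 z 5.6 px [166   8 165 159]
floor 11388 c [530.7  38.6] size [190.4 136.9] ang 12.5 z 5.2 px [  0  67 131 174]
```

View pics/w2.png

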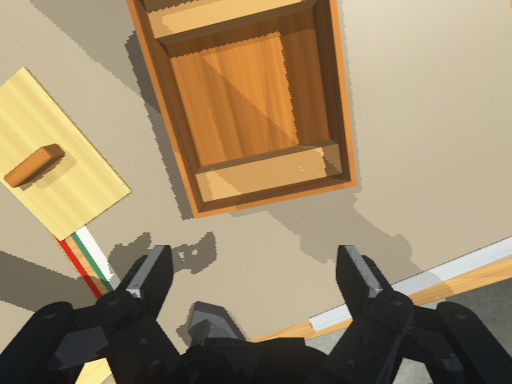

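The wrist picture shows the box floor cleanly: centre (552.8, 324.4), box x axis at −9.2°, depth size 171×149. The plate also measured 190×137 at 12.5°. I go to the carton now.

send_rows([
  {"tx": -0.0397,"ty": 0.0014,"tz": 0,"turn": 0,"grip": -1},
  {"tx": -0.0397,"ty": 0.0014,"tz": 0,"turn": 0,"grip": -1},
  {"tx": -0.0397,"ty": 0.0014,"tz": 0,"turn": 0,"grip": -1},
  {"tx": -0.0397,"ty": 0.0014,"tz": 0,"turn": 0,"grip": -1},
  {"tx": -0.0397,"ty": 0.0014,"tz": 0,"turn": 0,"grip": -1},
  {"tx": -0.0397,"ty": 0.0014,"tz": 0,"turn": 0,"grip": -1},
  {"tx": -0.0397,"ty": 0.0014,"tz": 0,"turn": 0,"grip": -1},
  {"tx": -0.0397,"ty": 0.0014,"tz": 0,"turn": 0,"grip": -1},
  {"tx": -0.0397,"ty": 0.0014,"tz": 0,"turn": 0,"grip": -1},
  {"tx": -0.0397,"ty": 0.0014,"tz": 0,"turn": 0,"grip": -1},
  {"tx": -0.0397,"ty": 0.0014,"tz": 0,"turn": 0,"grip": -1},
  {"tx": -0.0397,"ty": 0.0014,"tz": 0,"turn": 0,"grip": -1},
])

```text
time: 2.2
eef_pos: [465.9, -152.1, 303.9]
orientation: [[0.37, 0.929, -0.0], [0.929, -0.37, 0.0], [-0.0, -0.0, -1.0]]
contact_force: [0.9, -0.5, 0.4]
gripper_width: 0.997
```

send_rows([
  {"tx": -0.0397,"ty": 0.0014,"tz": 0,"turn": 0,"grip": -1},
  {"tx": -0.0397,"ty": 0.0014,"tz": 0,"turn": 0,"grip": -1},
  {"tx": 0,"ty": 0,"tz": 0.0103,"turn": 7,"grip": -1},
  {"tx": 0,"ty": 0,"tz": 0.0103,"turn": 7,"grip": -1},
  {"tx": 0,"ty": 0,"tz": 0.0103,"turn": 7,"grip": -1},
  {"tx": 0,"ty": 0,"tz": 0.0103,"turn": 7,"grip": -1},
  {"tx": 0,"ty": 0,"tz": 0.0103,"turn": 7,"grip": -1},
  {"tx": 0,"ty": 0,"tz": 0.0103,"turn": 7,"grip": -1},
  {"tx": 0,"ty": 0,"tz": 0.0103,"turn": 7,"grip": -1},
  {"tx": 0,"ty": 0,"tz": 0.0103,"turn": 7,"grip": -1},
  {"tx": 0,"ty": 0,"tz": 0.0103,"turn": 7,"grip": -1},
  {"tx": 0,"ty": 0,"tz": 0.0103,"turn": 7,"grip": -1},
])

```text
time: 3.2
eef_pos: [440.1, -225.1, 200.4]
orientation: [[0.999, -0.036, -0.0], [-0.036, -0.999, 0.0], [-0.0, -0.0, -1.0]]
contact_force: [0.4, 0.6, -0.1]
gripper_width: 0.997
```

send_rows([
  {"tx": 0,"ty": 0,"tz": 0,"turn": 7,"grip": -1},
  {"tx": 0,"ty": 0,"tz": 0,"turn": 7,"grip": -1},
  {"tx": 0,"ty": 0,"tz": 0,"turn": 7,"grip": -1},
  {"tx": 0,"ty": 0,"tz": 0,"turn": 7,"grip": -1},
  {"tx": 0,"ty": 0,"tz": 0,"turn": 7,"grip": -1},
  {"tx": 0,"ty": 0,"tz": 0,"turn": 7,"grip": -1},
  {"tx": 0,"ty": 0,"tz": 0,"turn": 7,"grip": -1},
  {"tx": 0,"ty": 0,"tz": 0,"turn": 7,"grip": -1},
  {"tx": 0,"ty": 0,"tz": 0,"turn": 6.5,"grip": -1},
  {"tx": 0,"ty": 0,"tz": 0,"turn": 0,"grip": -1},
])

```text
time: 4.03
eef_pos: [440.3, -224.8, 200.6]
orientation: [[0.433, -0.901, -0.001], [-0.901, -0.433, -0.0], [-0.0, 0.001, -1.0]]
contact_force: [-0.4, 0.7, 0.9]
gripper_width: 1.001
```

Run:
```python
from h import *
im,W,_=wl("w3")
rect(W,28,39,"carton")
```

```text
t 4.03 tcp [ 440.3 -224.8  200.6] head -64.33 cam [ 515. -189.  270.]
carton 5447 c [ 443.2 -227.6] size [95.2 46.1] ang 25.9 z 33.6 px [231 136  55 104]
carton 802 c [ 462.4 -435.8] size [42.6 86. ] ang 76.5 z 33.6 px [438 243  74  59]
```

View pics/w3.png

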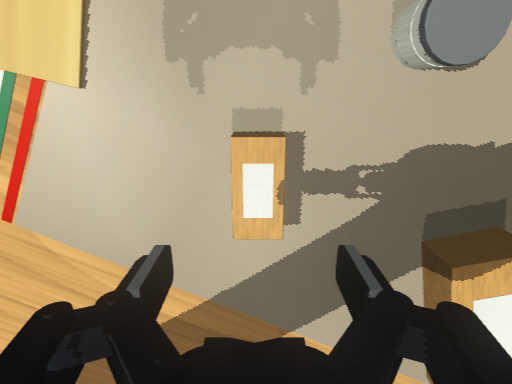

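The wrist picture shows the small carton at px (258,187), between the fingers. It measures 95.2×46.1, centred at (443.2, −227.6). Next I correct by a few mm, descend and grip.

send_rows([
  {"tx": 0.0038,"ty": -0.0014,"tz": 0.014,"turn": 0,"grip": -1},
  {"tx": 0,"ty": 0,"tz": 0.014,"turn": 0,"grip": -1},
  {"tx": 0,"ty": 0,"tz": 0.014,"turn": 0,"grip": -1},
  {"tx": 0,"ty": 0,"tz": 0.014,"turn": 0,"grip": -1},
  {"tx": 0,"ty": 0,"tz": 0.014,"turn": 0,"grip": -1},
  {"tx": 0,"ty": 0,"tz": 0.014,"turn": 0,"grip": -1},
  {"tx": 0,"ty": 0,"tz": 0.014,"turn": 0,"grip": -1},
  {"tx": 0,"ty": 0,"tz": 0.014,"turn": 0,"grip": -1},
  {"tx": 0,"ty": 0,"tz": 0.0045,"turn": 0,"grip": -1},
  {"tx": 0,"ty": 0,"tz": 0.0045,"turn": 0,"grip": -1},
  {"tx": 0,"ty": 0,"tz": 0.0045,"turn": 0,"grip": -1},
  {"tx": 0,"ty": 0,"tz": 0,"turn": 0,"grip": -1},
])

```text
time: 5.08
eef_pos: [443.1, -228.3, 75.2]
orientation: [[0.435, -0.9, -0.0], [-0.9, -0.435, 0.0], [-0.0, -0.0, -1.0]]
contact_force: [-0.2, -0.4, -1.0]
gripper_width: 1.006
```

send_rows([
  {"tx": 0,"ty": 0,"tz": 0,"turn": 0,"grip": 1},
  {"tx": 0,"ty": 0,"tz": 0,"turn": 0,"grip": 1},
  {"tx": 0,"ty": 0,"tz": 0,"turn": 0,"grip": 1},
  {"tx": 0,"ty": 0,"tz": 0,"turn": 0,"grip": 1},
  {"tx": 0,"ty": 0,"tz": 0,"turn": 0,"grip": 1},
  {"tx": 0,"ty": 0,"tz": 0,"turn": 0,"grip": 1},
  {"tx": 0,"ty": 0,"tz": 0,"turn": 0,"grip": 1},
  {"tx": 0,"ty": 0,"tz": 0,"turn": 0,"grip": 1},
], grip_force=40)

```text
time: 5.75
eef_pos: [443.2, -228.2, 76.0]
orientation: [[0.435, -0.901, 0.001], [-0.901, -0.435, 0.0], [-0.0, -0.001, -1.0]]
contact_force: [0.1, 1.3, 6.0]
gripper_width: 0.531
```

send_rows([
  {"tx": 0,"ty": 0,"tz": -0.005,"turn": 0,"grip": 1},
  {"tx": 0,"ty": 0,"tz": -0.015,"turn": 0,"grip": 1},
  {"tx": 0,"ty": 0,"tz": -0.02,"turn": 0,"grip": 1},
  {"tx": 0,"ty": 0,"tz": -0.02,"turn": 0,"grip": 1},
  {"tx": 0,"ty": 0,"tz": -0.02,"turn": 0,"grip": 1},
  {"tx": 0,"ty": 0,"tz": -0.02,"turn": 0,"grip": 1},
  {"tx": 0,"ty": 0,"tz": -0.02,"turn": 0,"grip": 1},
  {"tx": 0,"ty": 0,"tz": -0.02,"turn": 0,"grip": 1},
  {"tx": 0,"ty": 0,"tz": -0.02,"turn": 0,"grip": 1},
  {"tx": 0,"ty": 0,"tz": -0.01,"turn": -3,"grip": 1},
  {"tx": 0,"ty": 0,"tz": -0.005,"turn": -5,"grip": 1},
  {"tx": 0,"ty": 0,"tz": 0,"turn": -7,"grip": 1},
])

```text
time: 6.75
eef_pos: [443.3, -228.4, 251.5]
orientation: [[0.656, -0.754, 0.002], [-0.754, -0.656, -0.001], [0.002, -0.0, -1.0]]
contact_force: [-0.5, -0.1, -2.5]
gripper_width: 0.533
```

send_rows([
  {"tx": 0,"ty": 0,"tz": 0,"turn": -7,"grip": 1},
  {"tx": 0,"ty": 0,"tz": 0,"turn": -7,"grip": 1},
  {"tx": 0,"ty": 0,"tz": 0,"turn": -7,"grip": 1},
  {"tx": 0,"ty": 0,"tz": 0,"turn": -7,"grip": 1},
  {"tx": 0,"ty": 0,"tz": 0,"turn": -7,"grip": 1},
  {"tx": 0,"ty": 0,"tz": 0,"turn": -7,"grip": 1},
  {"tx": 0,"ty": 0,"tz": 0,"turn": -7,"grip": 1},
  {"tx": 0,"ty": 0,"tz": 0,"turn": -7,"grip": 1},
  {"tx": 0,"ty": 0,"tz": 0,"turn": -7,"grip": 1},
  {"tx": 0,"ty": 0,"tz": 0,"turn": -7,"grip": 1},
  {"tx": 0,"ty": 0,"tz": 0,"turn": -7,"grip": 1},
  {"tx": 0,"ty": 0,"tz": 0,"turn": -7,"grip": 1},
])

```text
time: 7.75
eef_pos: [442.5, -228.2, 250.1]
orientation: [[0.819, 0.574, -0.001], [0.574, -0.819, 0.0], [-0.001, -0.001, -1.0]]
contact_force: [-0.3, 0.6, -1.6]
gripper_width: 0.536
```

send_rows([
  {"tx": 0,"ty": 0,"tz": 0,"turn": -7,"grip": 1},
  {"tx": 0,"ty": 0,"tz": 0,"turn": -7,"grip": 1},
  {"tx": 0,"ty": 0,"tz": 0,"turn": -7,"grip": 1},
  {"tx": 0,"ty": 0,"tz": 0,"turn": -7,"grip": 1},
  {"tx": 0,"ty": 0,"tz": 0,"turn": -7,"grip": 1},
  {"tx": 0,"ty": 0,"tz": 0,"turn": -7,"grip": 1},
  {"tx": 0,"ty": 0,"tz": 0,"turn": -4,"grip": 1},
  {"tx": 0,"ty": 0,"tz": 0,"turn": 0,"grip": 1},
])

```text
time: 8.42
eef_pos: [442.4, -228.5, 250.1]
orientation: [[0.161, 0.987, -0.001], [0.987, -0.161, 0.0], [0.0, -0.001, -1.0]]
contact_force: [-0.6, 1.2, -2.4]
gripper_width: 0.525
```

send_rows([
  {"tx": 0.015,"ty": 0.001,"tz": 0,"turn": 0,"grip": 1},
  {"tx": 0.03,"ty": 0.001,"tz": 0,"turn": 0,"grip": 1},
  {"tx": 0.03,"ty": 0.001,"tz": 0,"turn": 0,"grip": 1},
  {"tx": 0.03,"ty": 0.001,"tz": 0,"turn": 0,"grip": 1},
  {"tx": 0.03,"ty": 0.001,"tz": 0,"turn": 0,"grip": 1},
  {"tx": 0.03,"ty": 0.001,"tz": 0,"turn": 0,"grip": 1},
  {"tx": 0.03,"ty": 0.001,"tz": 0,"turn": 0,"grip": 1},
  {"tx": 0.03,"ty": 0.001,"tz": 0,"turn": 0,"grip": 1},
  {"tx": 0.03,"ty": 0.001,"tz": 0,"turn": 0,"grip": 1},
  {"tx": 0.03,"ty": 0.001,"tz": 0,"turn": 0,"grip": 1},
  {"tx": 0.03,"ty": 0.001,"tz": 0,"turn": 0,"grip": 1},
  {"tx": 0.03,"ty": 0.001,"tz": 0,"turn": 0,"grip": 1},
])

```text
time: 9.42
eef_pos: [510.2, 111.5, 250.1]
orientation: [[0.163, 0.987, -0.001], [0.987, -0.163, -0.001], [-0.001, -0.001, -1.0]]
contact_force: [0.7, -0.4, -1.1]
gripper_width: 0.533
```

send_rows([
  {"tx": 0.03,"ty": 0.001,"tz": 0,"turn": 0,"grip": 1},
  {"tx": 0.03,"ty": 0.001,"tz": 0,"turn": 0,"grip": 1},
  {"tx": 0.03,"ty": 0.001,"tz": 0,"turn": 0,"grip": 1},
  {"tx": 0.03,"ty": 0.001,"tz": 0,"turn": 0,"grip": 1},
  {"tx": 0.03,"ty": 0.001,"tz": 0,"turn": 0,"grip": 1},
  {"tx": 0.03,"ty": 0.001,"tz": 0,"turn": 0,"grip": 1},
  {"tx": 0.02,"ty": 0.001,"tz": 0,"turn": 0,"grip": 1},
  {"tx": 0.012,"ty": 0.001,"tz": 0,"turn": 0,"grip": 1},
  {"tx": 0.0065,"ty": 0.001,"tz": 0,"turn": 0,"grip": 1},
  {"tx": 0,"ty": 0,"tz": 0,"turn": 0,"grip": 1},
])

```text
time: 10.25
eef_pos: [554.0, 326.1, 249.6]
orientation: [[0.16, 0.987, -0.001], [0.987, -0.16, -0.0], [-0.0, -0.001, -1.0]]
contact_force: [-0.6, 0.8, -2.6]
gripper_width: 0.528
```

Run:
```python
from h import *
im,W,_=wl("w4")
rect(W,2,11,"floor")
```

```text
t 10.25 tcp [554.  326.1 249.6] head 80.8 cam [473. 339. 319.]
floor 12921 c [553.8 324.2] size [170.9 148.2] ang 80.9 z 5.7 px [170 101 165 129]
floor 9396 c [531.   38.7] size [189.5 137.6] ang 12.5 z 5.3 px [  0  85 100 187]
```

send_rows([
  {"tx": -0.0015,"ty": 0,"tz": 0.018,"turn": 0,"grip": 1},
  {"tx": 0,"ty": 0,"tz": 0.018,"turn": 0,"grip": 1},
  {"tx": 0,"ty": 0,"tz": 0.018,"turn": 0,"grip": 1},
  {"tx": 0,"ty": 0,"tz": 0.018,"turn": 0,"grip": 1},
  {"tx": 0,"ty": 0,"tz": 0.018,"turn": 0,"grip": 1},
  {"tx": 0,"ty": 0,"tz": 0.018,"turn": 0,"grip": 1},
  {"tx": 0,"ty": 0,"tz": 0.018,"turn": 0,"grip": 1},
  {"tx": 0,"ty": 0,"tz": 0.018,"turn": 0,"grip": 1},
  {"tx": 0,"ty": 0,"tz": 0.007,"turn": 0,"grip": 1},
  {"tx": 0,"ty": 0,"tz": 0.007,"turn": 0,"grip": 1},
  {"tx": 0,"ty": 0,"tz": 0.006,"turn": 0,"grip": 1},
  {"tx": 0,"ty": 0,"tz": 0,"turn": 0,"grip": 1},
])

```text
time: 11.3
eef_pos: [554.2, 322.3, 85.9]
orientation: [[0.162, 0.987, -0.001], [0.987, -0.162, -0.001], [-0.001, -0.001, -1.0]]
contact_force: [0.2, -0.4, -1.5]
gripper_width: 0.532
```

send_rows([
  {"tx": 0,"ty": 0,"tz": 0.002,"turn": 0,"grip": 1},
  {"tx": 0,"ty": 0,"tz": 0.002,"turn": 0,"grip": 1},
  {"tx": 0,"ty": 0,"tz": 0,"turn": 0,"grip": 1},
])

```text
time: 11.55
eef_pos: [554.4, 323.1, 82.8]
orientation: [[0.161, 0.987, 0.001], [0.987, -0.161, 0.0], [0.0, 0.001, -1.0]]
contact_force: [0.4, 0.5, -3.1]
gripper_width: 0.533
```

send_rows([
  {"tx": 0,"ty": 0,"tz": 0.0012,"turn": 0,"grip": 1},
  {"tx": 0,"ty": 0,"tz": 0,"turn": 0,"grip": 1},
])

```text
time: 11.72
eef_pos: [554.6, 323.3, 82.1]
orientation: [[0.161, 0.987, 0.001], [0.987, -0.161, 0.001], [0.001, 0.001, -1.0]]
contact_force: [-0.5, -1.0, 1.2]
gripper_width: 0.533
```

send_rows([
  {"tx": 0,"ty": 0,"tz": 0.0008,"turn": 0,"grip": 1},
  {"tx": 0,"ty": 0,"tz": 0,"turn": 0,"grip": 1},
])

```text
time: 11.88
eef_pos: [554.6, 323.2, 82.1]
orientation: [[0.161, 0.987, 0.001], [0.987, -0.161, 0.001], [0.001, 0.001, -1.0]]
contact_force: [-2.1, -1.1, 6.1]
gripper_width: 0.53
```

send_rows([
  {"tx": 0,"ty": 0,"tz": 0,"turn": 0,"grip": -1},
  {"tx": 0,"ty": 0,"tz": 0,"turn": 0,"grip": -1},
  {"tx": 0,"ty": 0,"tz": 0,"turn": 0,"grip": -1},
  {"tx": 0,"ty": 0,"tz": 0,"turn": 0,"grip": -1},
  {"tx": 0,"ty": 0,"tz": 0,"turn": 0,"grip": -1},
  {"tx": 0,"ty": 0,"tz": 0,"turn": 0,"grip": -1},
  {"tx": 0,"ty": 0,"tz": -0.01,"turn": 0,"grip": -1},
  {"tx": 0,"ty": 0,"tz": -0.02,"turn": 0,"grip": -1},
  {"tx": 0,"ty": 0,"tz": -0.03,"turn": 0,"grip": -1},
  {"tx": 0,"ty": 0,"tz": -0.03,"turn": 0,"grip": -1},
  {"tx": 0,"ty": 0,"tz": -0.03,"turn": 0,"grip": -1},
  {"tx": 0,"ty": 0,"tz": -0.03,"turn": 0,"grip": -1},
])

```text
time: 12.88
eef_pos: [554.1, 322.9, 232.6]
orientation: [[0.161, 0.987, 0.0], [0.987, -0.161, 0.0], [0.0, 0.0, -1.0]]
contact_force: [0.8, -0.0, 1.0]
gripper_width: 1.005
```

send_rows([
  {"tx": 0,"ty": 0,"tz": 0,"turn": 7,"grip": -1},
  {"tx": 0,"ty": 0,"tz": 0,"turn": 7,"grip": -1},
  {"tx": 0,"ty": 0,"tz": 0,"turn": 7,"grip": -1},
  {"tx": 0,"ty": 0,"tz": 0,"turn": 7,"grip": -1},
  {"tx": 0,"ty": 0,"tz": 0,"turn": 7,"grip": -1},
  {"tx": 0,"ty": 0,"tz": 0,"turn": 7,"grip": -1},
  {"tx": 0,"ty": 0,"tz": 0,"turn": 7,"grip": -1},
  {"tx": 0,"ty": 0,"tz": 0,"turn": 7,"grip": -1},
  {"tx": 0,"ty": 0,"tz": 0,"turn": 7,"grip": -1},
  {"tx": 0,"ty": 0,"tz": 0,"turn": 5.3,"grip": -1},
])

```text
time: 13.72
eef_pos: [554.0, 323.3, 231.2]
orientation: [[0.978, 0.21, 0.0], [0.21, -0.978, 0.001], [0.0, -0.001, -1.0]]
contact_force: [-0.4, -0.0, 0.3]
gripper_width: 1.001
```

send_rows([
  {"tx": -0.0086,"ty": 0.0273,"tz": 0,"turn": 0,"grip": -1},
  {"tx": -0.0086,"ty": 0.0273,"tz": 0,"turn": 0,"grip": -1},
  {"tx": -0.0086,"ty": 0.0273,"tz": 0,"turn": 0,"grip": -1},
  {"tx": -0.0086,"ty": 0.0273,"tz": 0,"turn": 0,"grip": -1},
  {"tx": -0.0086,"ty": 0.0273,"tz": 0,"turn": 0,"grip": -1},
  {"tx": -0.0086,"ty": 0.0273,"tz": 0,"turn": 0,"grip": -1},
  {"tx": -0.0086,"ty": 0.0273,"tz": 0,"turn": 0,"grip": -1},
  {"tx": -0.0086,"ty": 0.0273,"tz": 0,"turn": 0,"grip": -1},
  {"tx": -0.0086,"ty": 0.0273,"tz": 0,"turn": 0,"grip": -1},
  {"tx": -0.0086,"ty": 0.0273,"tz": 0,"turn": 0,"grip": -1},
  {"tx": 0,"ty": 0,"tz": 0,"turn": 0,"grip": -1},
])

```text
time: 14.63
eef_pos: [528.5, 30.1, 231.7]
orientation: [[0.979, 0.205, 0.001], [0.205, -0.979, -0.005], [0.0, 0.005, -1.0]]
contact_force: [-0.5, -1.2, -0.5]
gripper_width: 0.997
```

Run:
```python
from h import *
im,W,_=wl("w5")
rect(W,28,44,"bar",2);rect(W,2,11,"plate")
n="top";im2,d=read_camera(n);cv2.imwrite("pics/top1.png",im2)
x=cv2.resize(im2[120:260,40:190],None,fx=2.5,fy=2.5)
W2=cloud(d,*cam(n));m=np.zeros(d.shape,np.uint8);m[130:245,80:165]=1
rect(W2,37,43,"carton in box",3,m)
cv2.imwrite("pics/v5.png",np.hstack([im[:350,:],np.pad(x,((0,0),(0,0),(0,0)))[:350,:280]]))
```

```text
t 14.63 tcp [528.5  30.1 231.7] head 11.83 cam [512. 111. 301.]
bar 1283 c [533.8  31.6] size [16.8 82.3] ang 13.7 z nan px [249 138  19  71]
plate 20942 c [531.   37.4] size [190.3 136.3] ang 12.5 z 5.5 px [161  99 192 127]
plate 4093 c [ 840.1 -104.1] size [106.3 147.9] ang 26.4 z 8.7 px [423 263  89  93]
carton in box 724 c [554.3 322.9] size [46.9 94.5] ang 80.7 z 40.4 px [111 169  28  41]
```

View pics/v5.png

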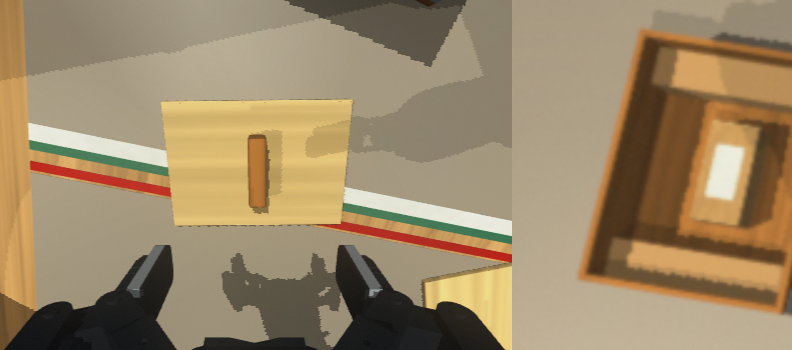

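The wrist picture shows the plate between the fingers with the bar at px (258,172). The top crop shows the carton flat in the box, at (554,323) and aligned. I'll ray-cast the bar's top face.

Run:
```python
from h import *
st=r.observe();print(np.round(st["eef_pos"],1),hd(st))
im=cv2.imread("pics/w5.png");hsv=cv2.cvtColor(im,cv2.COLOR_BGR2HSV)
C=cam("wrist",st)
a=hsv[172,258];print(a)
m=cv2.inRange(hsv,np.array([max(a[0]-4,0),a[1]-35,a[2]-25]),np.array([a[0]+4,min(255,int(a[1])+35),min(255,int(a[2])+40)]))
m[:,:235]=0;m[:,285:]=0;m[:125]=0;m[225:]=0
n,l,s,_=cv2.connectedComponentsWithStats(m);i=1+s[1:,4].argmax();print(s[i])
q=np.argwhere(l==i)[:,::-1]
P=ray(q,36,*C);print(cv2.minAreaRect(P[:,:2].astype(np.float32)))
```

```text
[529.1  36.4 231.3] 12.24
[ 15 181 182]Traceback (most recent call last):
  File "<stdin>", line 6, in <module>
cv2.error: OpenCV(4.12.0) /io/opencv/modules/core/src/arithm.cpp:2092: error: (-215:Assertion failed) lb.type() == ub.type() in function 'inRange'
```

Run:
```python
from h import *
im,W,C=wl("w6");hsv=cv2.cvtColor(im,cv2.COLOR_BGR2HSV)
rect(W,2,11,"plate")
m=cv2.inRange(hsv,(10,150,150),(19,255,255));m[:,:215]=0;m[:,305:]=0;m[:105]=0;m[245:]=0
m=cv2.morphologyEx(m,cv2.MORPH_OPEN,np.ones((3,3),np.uint8))
n,l,s,_=cv2.connectedComponentsWithStats(m)
for i in 1+np.argsort(-s[1:,4])[:2]:
    P=ray(np.argwhere(l==i)[:,::-1],36,*C);print(s[i],cv2.minAreaRect(P[:,:2].astype(np.float32)))
```

```text
t 14.73 tcp [529.1  36.4 231.3] head 12.24 cam [512. 116. 301.]
plate 20478 c [531.   37.4] size [190.3 135.4] ang 12.3 z 5.5 px [160 108 190 123]
plate 3552 c [836.7 -93.8] size [110.2 125.8] ang 25.7 z 8.7 px [419 270  93  81]
[ 246  146   17   67 1020] ((529.36865234375, 38.85814666748047), (15.308399200439453, 66.50334167480469), 11.799128532409668)
```

send_rows([
  {"tx": 0.0013,"ty": -0.0014,"tz": 0.016,"turn": 0,"grip": -1},
  {"tx": 0,"ty": 0,"tz": 0.016,"turn": 0,"grip": -1},
  {"tx": 0,"ty": 0,"tz": 0.016,"turn": 0,"grip": -1},
  {"tx": 0,"ty": 0,"tz": 0.016,"turn": 0,"grip": -1},
  {"tx": 0,"ty": 0,"tz": 0.016,"turn": 0,"grip": -1},
  {"tx": 0,"ty": 0,"tz": 0.016,"turn": 0,"grip": -1},
  {"tx": 0,"ty": 0,"tz": 0.016,"turn": 0,"grip": -1},
  {"tx": 0,"ty": 0,"tz": 0.016,"turn": 0,"grip": -1},
  {"tx": 0,"ty": 0,"tz": 0.007,"turn": 0,"grip": -1},
  {"tx": 0,"ty": 0,"tz": 0.007,"turn": 0,"grip": -1},
  {"tx": 0,"ty": 0,"tz": 0.006,"turn": 0,"grip": -1},
  {"tx": 0,"ty": 0,"tz": 0,"turn": 0,"grip": -1},
])

```text
time: 15.78
eef_pos: [529.9, 40.2, 81.8]
orientation: [[0.976, 0.216, -0.001], [0.216, -0.976, 0.0], [-0.001, -0.0, -1.0]]
contact_force: [-0.2, -0.3, 0.2]
gripper_width: 0.997
```

send_rows([
  {"tx": 0,"ty": 0,"tz": 0,"turn": 0,"grip": 1},
  {"tx": 0,"ty": 0,"tz": 0,"turn": 0,"grip": 1},
  {"tx": 0,"ty": 0,"tz": 0,"turn": 0,"grip": 1},
  {"tx": 0,"ty": 0,"tz": 0,"turn": 0,"grip": 1},
  {"tx": 0,"ty": 0,"tz": 0,"turn": 0,"grip": 1},
  {"tx": 0,"ty": 0,"tz": 0,"turn": 0,"grip": 1},
  {"tx": 0,"ty": 0,"tz": 0,"turn": 0,"grip": 1},
  {"tx": 0,"ty": 0,"tz": 0,"turn": 0,"grip": 1},
  {"tx": 0,"ty": 0,"tz": 0,"turn": 0,"grip": 1},
  {"tx": 0,"ty": 0,"tz": 0,"turn": 0,"grip": 1},
], grip_force=60)

```text
time: 16.62
eef_pos: [530.4, 39.5, 82.9]
orientation: [[0.977, 0.215, 0.001], [0.215, -0.977, 0.0], [0.001, 0.0, -1.0]]
contact_force: [-0.0, 0.3, 4.8]
gripper_width: 0.193
```

send_rows([
  {"tx": 0,"ty": 0,"tz": -0.004,"turn": 0,"grip": 1},
  {"tx": 0,"ty": 0,"tz": -0.01,"turn": 0,"grip": 1},
  {"tx": 0,"ty": 0,"tz": -0.02,"turn": 0,"grip": 1},
  {"tx": 0,"ty": 0,"tz": -0.02,"turn": 0,"grip": 1},
  {"tx": 0,"ty": 0,"tz": -0.02,"turn": 3.6,"grip": 1},
  {"tx": 0,"ty": 0,"tz": -0.02,"turn": 3.6,"grip": 1},
  {"tx": 0,"ty": 0,"tz": -0.02,"turn": 3.6,"grip": 1},
  {"tx": 0,"ty": 0,"tz": -0.02,"turn": 3.6,"grip": 1},
  {"tx": 0,"ty": 0,"tz": -0.02,"turn": 3.6,"grip": 1},
  {"tx": 0,"ty": 0,"tz": -0.015,"turn": 3.6,"grip": 1},
  {"tx": 0,"ty": 0,"tz": -0.01,"turn": 0,"grip": 1},
  {"tx": 0,"ty": 0,"tz": 0,"turn": 0,"grip": 1},
])

```text
time: 17.62
eef_pos: [530.6, 39.6, 263.4]
orientation: [[0.988, -0.157, 0.004], [-0.157, -0.988, 0.0], [0.004, -0.001, -1.0]]
contact_force: [0.2, -0.4, -1.8]
gripper_width: 0.2
```

send_rows([
  {"tx": -0.0008,"ty": -0.01,"tz": 0,"turn": 0,"grip": 1},
  {"tx": -0.0018,"ty": -0.022,"tz": 0,"turn": 0,"grip": 1},
  {"tx": -0.002,"ty": -0.025,"tz": 0,"turn": 0,"grip": 1},
  {"tx": -0.002,"ty": -0.025,"tz": 0,"turn": 0,"grip": 1},
  {"tx": -0.002,"ty": -0.025,"tz": 0,"turn": 0,"grip": 1},
  {"tx": -0.002,"ty": -0.025,"tz": 0,"turn": 0,"grip": 1},
  {"tx": -0.002,"ty": -0.025,"tz": 0,"turn": 0,"grip": 1},
  {"tx": -0.002,"ty": -0.025,"tz": 0,"turn": 0,"grip": 1},
  {"tx": -0.002,"ty": -0.025,"tz": 0,"turn": 0,"grip": 1},
  {"tx": -0.002,"ty": -0.025,"tz": 0,"turn": 0,"grip": 1},
  {"tx": -0.002,"ty": -0.025,"tz": 0,"turn": 0,"grip": 1},
  {"tx": -0.0016,"ty": -0.018,"tz": 0,"turn": 0,"grip": 1},
])

```text
time: 18.62
eef_pos: [550.1, 318.5, 258.9]
orientation: [[0.988, -0.155, -0.004], [-0.155, -0.988, 0.0], [-0.004, 0.0, -1.0]]
contact_force: [-0.6, 0.0, -3.0]
gripper_width: 0.199
```

send_rows([
  {"tx": -0.0007,"ty": -0.01,"tz": 0,"turn": 0,"grip": 1},
  {"tx": 0,"ty": 0,"tz": 0,"turn": 0,"grip": 1},
  {"tx": 0,"ty": 0,"tz": 0,"turn": 0,"grip": 1},
])

```text
time: 18.87
eef_pos: [552.2, 324.1, 260.0]
orientation: [[0.987, -0.158, -0.002], [-0.158, -0.987, -0.002], [-0.002, 0.003, -1.0]]
contact_force: [-0.4, -1.1, -2.4]
gripper_width: 0.199
```

Run:
```python
from h import *
im,W,C=wl("w7")
rect(W,170,195,"plate");rect(W,70,88,"rim",2)
```

```text
t 18.87 tcp [552.2 324.1 260. ] head -9.12 cam [566. 405. 329.]
plate 48974 c [554.1 331.8] size [115.8 190.7] ang 80.9 z 182.5 px [ 68 127 373 186]
plate 567 c [543.5 265.2] size [23.  32.1] ang 81.1 z 182.6 px [230 311  50  27]
rim 3088 c [583.3 388.5] size [ 43.5 270. ] ang 80.9 z nan px [115  83 283  45]
```

View pics/w7.png

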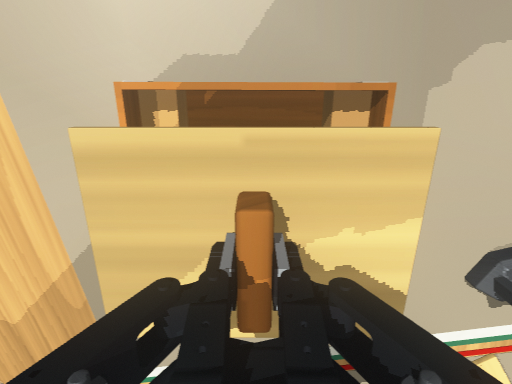

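The wrist picture shows the plate held level and parallel to the box, with its far edge at row 127 inside the rim at row 85. It is about 2.5 mm low along box y. I'll correct that and lower.

send_rows([
  {"tx": 0.0005,"ty": -0.0025,"tz": 0.01,"turn": 0,"grip": 1},
  {"tx": 0,"ty": 0,"tz": 0.016,"turn": 0,"grip": 1},
  {"tx": 0,"ty": 0,"tz": 0.016,"turn": 0,"grip": 1},
  {"tx": 0,"ty": 0,"tz": 0.016,"turn": 0,"grip": 1},
  {"tx": 0,"ty": 0,"tz": 0.016,"turn": 0,"grip": 1},
  {"tx": 0,"ty": 0,"tz": 0.014,"turn": 0,"grip": 1},
  {"tx": 0,"ty": 0,"tz": 0.012,"turn": 0,"grip": 1},
  {"tx": 0,"ty": 0,"tz": 0.01,"turn": 0,"grip": 1},
  {"tx": 0,"ty": 0,"tz": 0.008,"turn": 0,"grip": 1},
  {"tx": 0,"ty": 0,"tz": 0.006,"turn": 0,"grip": 1},
  {"tx": 0,"ty": 0,"tz": 0.003,"turn": 0,"grip": 1},
  {"tx": 0,"ty": 0,"tz": 0,"turn": 0,"grip": 1},
])

```text
time: 19.92
eef_pos: [553.6, 326.8, 133.9]
orientation: [[0.987, -0.159, -0.001], [-0.159, -0.987, -0.0], [-0.001, 0.0, -1.0]]
contact_force: [0.0, -0.4, -2.2]
gripper_width: 0.196
```

send_rows([
  {"tx": 0,"ty": 0,"tz": 0.0015,"turn": 0,"grip": 1},
  {"tx": 0,"ty": 0,"tz": 0.001,"turn": 0,"grip": 1},
  {"tx": 0,"ty": 0,"tz": 0,"turn": 0,"grip": 1},
])

```text
time: 20.17
eef_pos: [553.8, 327.1, 132.2]
orientation: [[0.987, -0.159, 0.001], [-0.159, -0.987, 0.0], [0.001, -0.0, -1.0]]
contact_force: [0.0, 0.7, -2.3]
gripper_width: 0.198
```

send_rows([
  {"tx": 0,"ty": 0,"tz": 0.001,"turn": 0,"grip": 1},
  {"tx": 0,"ty": 0,"tz": 0,"turn": 0,"grip": 1},
])

```text
time: 20.33
eef_pos: [553.7, 327.0, 131.0]
orientation: [[0.987, -0.159, 0.0], [-0.159, -0.987, 0.0], [0.0, -0.0, -1.0]]
contact_force: [-0.4, 0.5, -2.2]
gripper_width: 0.203
```

send_rows([
  {"tx": 0,"ty": 0,"tz": 0.001,"turn": 0,"grip": 1},
  {"tx": 0,"ty": 0,"tz": 0,"turn": 0,"grip": 1},
])

```text
time: 20.5
eef_pos: [553.6, 326.9, 129.8]
orientation: [[0.987, -0.159, -0.0], [-0.159, -0.987, -0.0], [-0.0, 0.0, -1.0]]
contact_force: [0.0, 0.2, -1.6]
gripper_width: 0.203
```

send_rows([
  {"tx": 0,"ty": 0,"tz": 0.001,"turn": 0,"grip": 1},
  {"tx": 0,"ty": 0,"tz": 0,"turn": 0,"grip": 1},
])

```text
time: 20.67
eef_pos: [553.8, 327.0, 129.0]
orientation: [[0.987, -0.159, 0.0], [-0.159, -0.987, 0.0], [0.0, -0.0, -1.0]]
contact_force: [-0.6, 0.1, -0.4]
gripper_width: 0.199
```

send_rows([
  {"tx": 0,"ty": 0,"tz": 0.0008,"turn": 0,"grip": 1},
  {"tx": 0,"ty": 0,"tz": 0,"turn": 0,"grip": 1},
])

```text
time: 20.83
eef_pos: [553.9, 327.0, 129.0]
orientation: [[0.987, -0.159, 0.0], [-0.159, -0.987, 0.0], [0.0, -0.001, -1.0]]
contact_force: [-2.1, -0.1, 3.2]
gripper_width: 0.197
```

send_rows([
  {"tx": 0,"ty": 0,"tz": 0,"turn": 0,"grip": -1},
  {"tx": 0,"ty": 0,"tz": 0,"turn": 0,"grip": -1},
  {"tx": 0,"ty": 0,"tz": 0,"turn": 0,"grip": -1},
  {"tx": 0,"ty": 0,"tz": 0,"turn": 0,"grip": -1},
  {"tx": 0,"ty": 0,"tz": 0,"turn": 0,"grip": -1},
  {"tx": 0,"ty": 0,"tz": 0,"turn": 0,"grip": -1},
  {"tx": 0,"ty": 0,"tz": -0.01,"turn": 0,"grip": -1},
  {"tx": 0,"ty": 0,"tz": -0.02,"turn": 0,"grip": -1},
  {"tx": 0,"ty": 0,"tz": -0.03,"turn": 0,"grip": -1},
  {"tx": 0,"ty": 0,"tz": -0.03,"turn": 0,"grip": -1},
  {"tx": 0,"ty": 0,"tz": -0.03,"turn": 0,"grip": -1},
  {"tx": 0,"ty": 0,"tz": 0,"turn": 0,"grip": -1},
])

```text
time: 21.83
eef_pos: [557.0, 327.6, 256.1]
orientation: [[0.987, -0.159, 0.013], [-0.159, -0.987, 0.006], [0.011, -0.008, -1.0]]
contact_force: [0.8, 0.8, 1.0]
gripper_width: 1.002
```

send_rows([
  {"tx": 0.009,"ty": 0.0336,"tz": 0,"turn": 0,"grip": -1},
  {"tx": 0.009,"ty": 0.0336,"tz": 0,"turn": 0,"grip": -1},
  {"tx": 0.009,"ty": 0.0336,"tz": 0,"turn": 0,"grip": -1},
  {"tx": 0.009,"ty": 0.0336,"tz": 0,"turn": 0,"grip": -1},
  {"tx": 0.009,"ty": 0.0336,"tz": 0,"turn": 0,"grip": -1},
  {"tx": 0.009,"ty": 0.0336,"tz": 0,"turn": 0,"grip": -1},
  {"tx": 0.009,"ty": 0.0336,"tz": 0,"turn": 0,"grip": -1},
  {"tx": 0.009,"ty": 0.0336,"tz": 0,"turn": 0,"grip": -1},
  {"tx": 0.009,"ty": 0.0336,"tz": 0,"turn": 0,"grip": -1},
  {"tx": 0.009,"ty": 0.0336,"tz": 0,"turn": 0,"grip": -1},
  {"tx": 0.009,"ty": 0.0336,"tz": 0,"turn": 0,"grip": -1},
  {"tx": 0.009,"ty": 0.0336,"tz": 0,"turn": 0,"grip": -1},
])

```text
time: 22.83
eef_pos: [596.0, -90.0, 248.6]
orientation: [[0.987, -0.159, 0.001], [-0.159, -0.987, -0.0], [0.001, -0.0, -1.0]]
contact_force: [0.8, -0.1, 0.1]
gripper_width: 1.002
```

send_rows([
  {"tx": 0.009,"ty": 0.0336,"tz": 0,"turn": 0,"grip": -1},
  {"tx": 0.009,"ty": 0.0336,"tz": 0,"turn": 0,"grip": -1},
  {"tx": 0.009,"ty": 0.0336,"tz": 0,"turn": 0,"grip": -1},
  {"tx": 0.009,"ty": 0.0336,"tz": 0,"turn": 0,"grip": -1},
  {"tx": 0.009,"ty": 0.0336,"tz": 0,"turn": 0,"grip": -1},
  {"tx": 0.009,"ty": 0.0336,"tz": 0,"turn": 0,"grip": -1},
  {"tx": 0,"ty": 0,"tz": 0,"turn": 0,"grip": -1},
  {"tx": 0,"ty": 0,"tz": 0,"turn": 0,"grip": -1},
  {"tx": 0,"ty": 0,"tz": 0,"turn": 0,"grip": -1},
])

```text
time: 23.58
eef_pos: [617.4, -295.4, 248.0]
orientation: [[0.987, -0.159, -0.0], [-0.159, -0.987, 0.001], [-0.0, -0.001, -1.0]]
contact_force: [-0.5, 0.7, -0.5]
gripper_width: 0.997
```

Run:
```python
from h import *
im,W,C=wl("w8")
rect(W,49,60,"tub",3)
im2,d=read_camera("top");W2=cloud(d,*cam("top"));m=np.zeros(d.shape,np.uint8);m[130:245,65:175]=1
rect(W2,47,57,"plate in box",3,m);rect(W2,77,86,"bar",2,m)
m[:]=0;m[155:225,100:150]=1
Q=W2[(W2[...,2]>47)&(W2[...,2]<57)&(m>0)];print("tilt",np.linalg.lstsq(np.c_[Q[:,:2],np.ones(len(Q))],Q[:,2],rcond=None)[0])
cv2.imwrite("pics/v8.png",np.hstack([im[:350,:],cv2.resize(im2[120:260,60:180],None,fx=2.4,fy=2.5)]))
```

```text
t 23.58 tcp [ 617.4 -295.4  248. ] head -9.17 cam [ 631. -215.  318.]
tub 2632 c [ 619.8 -296.7] size [56.9 56.6] ang 79.2 z 53.4 px [227 155  59  57]
tub 292 c [ 597.5 -453. ] size [19.2 52.4] ang 83.3 z 54.6 px [236 308  46  16]
plate in box 4526 c [553. 326.] size [140.7 191.9] ang 81.4 z 52.4 px [ 84 145  76  89]
bar 642 c [553.2 348.9] size [201.6 234.8] ang 80.6 z 79.1 px [ 67 133  74 112]
bar 252 c [552.6 328.5] size [78.2 16. ] ang 81.0 z 81.7 px [103 182  32  12]
tilt [-3.22660601e-04  7.77987639e-04  5.22798972e+01]
```

View pics/v8.png

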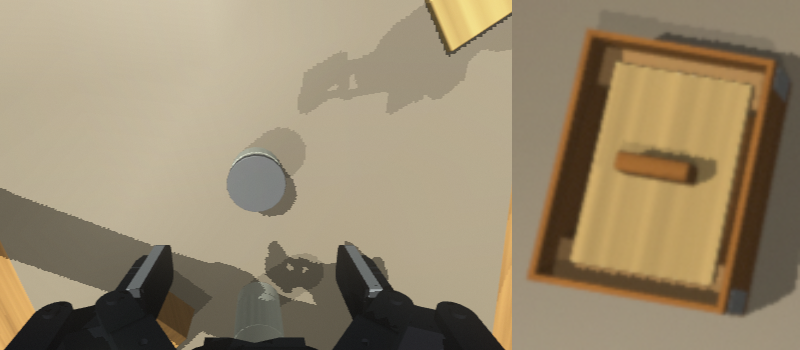

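The wrist picture shows the tub's grey lid at px (256,183), between the fingers. The top crop shows the divider seated with the bar up: plate centre (553,326), z 52.4, tilt under 0.1°. I go down to grip the tub.

send_rows([
  {"tx": 0.0024,"ty": 0.0008,"tz": 0.016,"turn": 0,"grip": -1},
  {"tx": 0,"ty": 0,"tz": 0.016,"turn": 0,"grip": -1},
  {"tx": 0,"ty": 0,"tz": 0.016,"turn": 0,"grip": -1},
  {"tx": 0,"ty": 0,"tz": 0.016,"turn": 0,"grip": -1},
  {"tx": 0,"ty": 0,"tz": 0.016,"turn": 0,"grip": -1},
  {"tx": 0,"ty": 0,"tz": 0.016,"turn": 0,"grip": -1},
  {"tx": 0,"ty": 0,"tz": 0.016,"turn": 0,"grip": -1},
  {"tx": 0,"ty": 0,"tz": 0.016,"turn": 0,"grip": -1},
  {"tx": 0,"ty": 0,"tz": 0.016,"turn": 0,"grip": -1},
  {"tx": 0,"ty": 0,"tz": 0.01,"turn": 0,"grip": -1},
  {"tx": 0,"ty": 0,"tz": 0.008,"turn": 0,"grip": -1},
  {"tx": 0,"ty": 0,"tz": 0.006,"turn": 0,"grip": -1},
])

```text
time: 24.68
eef_pos: [619.9, -296.0, 79.5]
orientation: [[0.987, -0.158, -0.0], [-0.158, -0.987, 0.001], [-0.0, -0.0, -1.0]]
contact_force: [0.0, -0.2, -0.1]
gripper_width: 0.998
```

send_rows([
  {"tx": 0,"ty": 0,"tz": 0,"turn": 0,"grip": -1},
  {"tx": 0,"ty": 0,"tz": 0,"turn": 0,"grip": 1},
  {"tx": 0,"ty": 0,"tz": 0,"turn": 0,"grip": 1},
  {"tx": 0,"ty": 0,"tz": 0,"turn": 0,"grip": 1},
  {"tx": 0,"ty": 0,"tz": 0,"turn": 0,"grip": 1},
  {"tx": 0,"ty": 0,"tz": 0,"turn": 0,"grip": 1},
  {"tx": 0,"ty": 0,"tz": 0,"turn": 0,"grip": 1},
  {"tx": 0,"ty": 0,"tz": 0,"turn": 0,"grip": 1},
], grip_force=45)

```text
time: 25.35
eef_pos: [620.0, -297.5, 81.5]
orientation: [[0.987, -0.159, 0.001], [-0.159, -0.987, -0.001], [0.002, 0.001, -1.0]]
contact_force: [-1.6, 1.2, 6.5]
gripper_width: 0.657
```

send_rows([
  {"tx": 0,"ty": 0,"tz": -0.005,"turn": 0,"grip": 1},
  {"tx": 0,"ty": 0,"tz": -0.015,"turn": 0,"grip": 1},
  {"tx": 0,"ty": 0,"tz": -0.02,"turn": 0,"grip": 1},
  {"tx": 0,"ty": 0,"tz": -0.02,"turn": 0,"grip": 1},
  {"tx": 0,"ty": 0,"tz": -0.02,"turn": 0,"grip": 1},
  {"tx": 0,"ty": 0,"tz": -0.02,"turn": 0,"grip": 1},
  {"tx": 0,"ty": 0,"tz": -0.02,"turn": 0,"grip": 1},
  {"tx": 0,"ty": 0,"tz": -0.02,"turn": 0,"grip": 1},
  {"tx": 0,"ty": 0,"tz": -0.02,"turn": 0,"grip": 1},
  {"tx": 0,"ty": 0,"tz": -0.01,"turn": -3,"grip": 1},
  {"tx": 0,"ty": 0,"tz": 0,"turn": -5,"grip": 1},
  {"tx": 0,"ty": 0,"tz": 0,"turn": -7,"grip": 1},
])

```text
time: 26.35
eef_pos: [619.8, -297.2, 252.0]
orientation: [[0.994, 0.107, 0.002], [0.107, -0.994, -0.002], [0.002, 0.002, -1.0]]
contact_force: [-0.7, 0.6, -2.3]
gripper_width: 0.657
```

send_rows([
  {"tx": 0,"ty": 0,"tz": 0,"turn": -7,"grip": 1},
  {"tx": 0,"ty": 0,"tz": 0,"turn": -7,"grip": 1},
  {"tx": 0,"ty": 0,"tz": 0,"turn": -7,"grip": 1},
  {"tx": 0,"ty": 0,"tz": 0,"turn": -7,"grip": 1},
  {"tx": 0,"ty": 0,"tz": 0,"turn": -7,"grip": 1},
  {"tx": 0,"ty": 0,"tz": 0,"turn": -7,"grip": 1},
  {"tx": 0,"ty": 0,"tz": 0,"turn": -7,"grip": 1},
  {"tx": 0,"ty": 0,"tz": 0,"turn": -7,"grip": 1},
  {"tx": 0,"ty": 0,"tz": 0,"turn": -7,"grip": 1},
  {"tx": 0,"ty": 0,"tz": 0,"turn": -7,"grip": 1},
  {"tx": 0,"ty": 0,"tz": 0,"turn": -5,"grip": 1},
  {"tx": 0,"ty": 0,"tz": 0,"turn": 0,"grip": 1},
])

```text
time: 27.35
eef_pos: [619.1, -297.6, 250.6]
orientation: [[0.159, 0.987, -0.0], [0.987, -0.159, -0.0], [-0.0, -0.0, -1.0]]
contact_force: [-0.1, -0.5, -1.2]
gripper_width: 0.658
```

send_rows([
  {"tx": 0.0138,"ty": -0.005,"tz": 0,"turn": 0,"grip": 1},
  {"tx": 0.0275,"ty": -0.0099,"tz": 0,"turn": 0,"grip": 1},
  {"tx": 0.0275,"ty": -0.0099,"tz": 0,"turn": 0,"grip": 1},
  {"tx": 0.0275,"ty": -0.0099,"tz": 0,"turn": 0,"grip": 1},
  {"tx": 0.0275,"ty": -0.0099,"tz": 0,"turn": 0,"grip": 1},
  {"tx": 0.0275,"ty": -0.0099,"tz": 0,"turn": 0,"grip": 1},
  {"tx": 0.0275,"ty": -0.0099,"tz": 0,"turn": 0,"grip": 1},
  {"tx": 0.0275,"ty": -0.0099,"tz": 0,"turn": 0,"grip": 1},
  {"tx": 0.0275,"ty": -0.0099,"tz": 0,"turn": 0,"grip": 1},
  {"tx": 0.0275,"ty": -0.0099,"tz": 0,"turn": 0,"grip": 1},
  {"tx": 0.0275,"ty": -0.0099,"tz": 0,"turn": 0,"grip": 1},
  {"tx": 0.0275,"ty": -0.0099,"tz": 0,"turn": 0,"grip": 1},
])

```text
time: 28.35
eef_pos: [557.0, 34.4, 250.7]
orientation: [[0.162, 0.987, 0.001], [0.987, -0.162, -0.0], [-0.0, 0.001, -1.0]]
contact_force: [1.1, -0.1, -1.7]
gripper_width: 0.654
```

send_rows([
  {"tx": 0.0275,"ty": -0.0099,"tz": 0,"turn": 0,"grip": 1},
  {"tx": 0.0275,"ty": -0.0099,"tz": 0,"turn": 0,"grip": 1},
  {"tx": 0.0275,"ty": -0.0099,"tz": 0,"turn": 0,"grip": 1},
  {"tx": 0.0275,"ty": -0.0099,"tz": 0,"turn": 0,"grip": 1},
  {"tx": 0.0275,"ty": -0.0099,"tz": 0,"turn": 0,"grip": 1},
  {"tx": 0.0275,"ty": -0.0099,"tz": 0,"turn": 0,"grip": 1},
  {"tx": 0.0275,"ty": -0.0099,"tz": 0,"turn": 0,"grip": 1},
  {"tx": 0.0275,"ty": -0.0099,"tz": 0,"turn": 0,"grip": 1},
  {"tx": 0.0275,"ty": -0.0099,"tz": 0,"turn": 0,"grip": 1},
  {"tx": 0.0275,"ty": -0.0099,"tz": 0,"turn": 0,"grip": 1},
  {"tx": 0.0137,"ty": -0.0049,"tz": 0,"turn": 0,"grip": 1},
  {"tx": 0,"ty": 0,"tz": 0,"turn": 0,"grip": 1},
])

```text
time: 29.35
eef_pos: [498.7, 339.9, 250.3]
orientation: [[0.154, 0.988, -0.001], [0.988, -0.154, 0.004], [0.003, -0.001, -1.0]]
contact_force: [0.2, -0.0, -1.4]
gripper_width: 0.659
```

send_rows([
  {"tx": 0,"ty": 0,"tz": 0,"turn": 0,"grip": 1},
  {"tx": 0,"ty": 0,"tz": 0,"turn": 0,"grip": 1},
])

```text
time: 29.52
eef_pos: [501.8, 332.4, 250.1]
orientation: [[0.163, 0.987, 0.001], [0.987, -0.163, -0.003], [-0.003, 0.001, -1.0]]
contact_force: [0.5, -1.5, -1.6]
gripper_width: 0.655
```

Run:
```python
from h import *
im,W,C=wl("w9")
rect(W,210,240,"tub top",3);rect(W,48,56,"plate",3);rect(W,79,86,"bar",2)
```

```text
t 29.52 tcp [501.8 332.4 250.1] head 80.64 cam [421. 346. 320.]
tub top 21414 c [498.2 333. ] size [122.  51.] ang 79.5 z 222.6 px [ 80 228 350 131]
plate 10659 c [511.1 332.3] size [136.3 103.3] ang 80.9 z 51.7 px [184 137 145 100]
bar 1129 c [546.8 445.2] size [207.4  58. ] ang 8.6 z nan px [328 116  40 153]
bar 405 c [446.6 257.1] size [17.7 51.9] ang 56.3 z nan px [145 116  30  58]
```

View pics/w9.png

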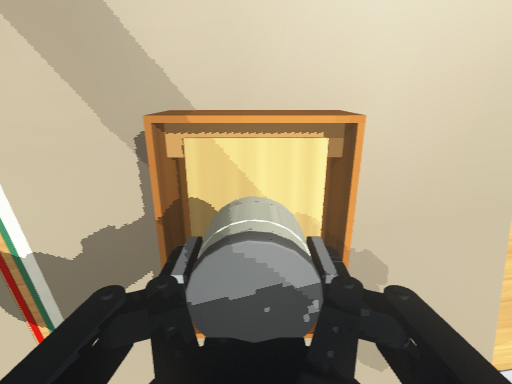

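The wrist picture shows the tub upright in the jaws, over the near half of the plate (plate px 185–328 × 137+). It is well clear of the rim. I lower it now.

send_rows([
  {"tx": 0,"ty": 0,"tz": 0.01,"turn": 0,"grip": 1},
  {"tx": 0,"ty": 0,"tz": 0.014,"turn": 0,"grip": 1},
  {"tx": 0,"ty": 0,"tz": 0.014,"turn": 0,"grip": 1},
  {"tx": 0,"ty": 0,"tz": 0.014,"turn": 0,"grip": 1},
  {"tx": 0,"ty": 0,"tz": 0.014,"turn": 0,"grip": 1},
  {"tx": 0,"ty": 0,"tz": 0.012,"turn": 0,"grip": 1},
  {"tx": 0,"ty": 0,"tz": 0.01,"turn": 0,"grip": 1},
  {"tx": 0,"ty": 0,"tz": 0.009,"turn": 0,"grip": 1},
  {"tx": 0,"ty": 0,"tz": 0.007,"turn": 0,"grip": 1},
  {"tx": 0,"ty": 0,"tz": 0.005,"turn": 0,"grip": 1},
  {"tx": 0,"ty": 0,"tz": 0.003,"turn": 0,"grip": 1},
  {"tx": 0,"ty": 0,"tz": 0,"turn": 0,"grip": 1},
])

```text
time: 30.57
eef_pos: [500.7, 334.7, 137.6]
orientation: [[0.159, 0.987, -0.001], [0.987, -0.159, -0.0], [-0.001, -0.001, -1.0]]
contact_force: [0.5, -0.3, -1.7]
gripper_width: 0.657
```

send_rows([
  {"tx": 0,"ty": 0,"tz": 0.001,"turn": 0,"grip": 1},
  {"tx": 0,"ty": 0,"tz": 0.001,"turn": 0,"grip": 1},
  {"tx": 0,"ty": 0,"tz": 0,"turn": 0,"grip": 1},
])

```text
time: 30.82
eef_pos: [501.0, 335.0, 136.4]
orientation: [[0.159, 0.987, 0.001], [0.987, -0.159, 0.0], [0.0, 0.0, -1.0]]
contact_force: [-0.1, -0.1, -1.4]
gripper_width: 0.659
```

send_rows([
  {"tx": 0,"ty": 0,"tz": 0.001,"turn": 0,"grip": 1},
  {"tx": 0,"ty": 0,"tz": 0,"turn": 0,"grip": 1},
])

```text
time: 30.98
eef_pos: [500.9, 334.9, 135.2]
orientation: [[0.159, 0.987, 0.0], [0.987, -0.159, 0.0], [0.0, 0.0, -1.0]]
contact_force: [-1.1, -1.0, -2.3]
gripper_width: 0.657
```

send_rows([
  {"tx": 0,"ty": 0,"tz": 0.001,"turn": 0,"grip": 1},
  {"tx": 0,"ty": 0,"tz": 0,"turn": 0,"grip": 1},
])

```text
time: 31.15
eef_pos: [500.8, 334.8, 134.0]
orientation: [[0.159, 0.987, -0.0], [0.987, -0.159, -0.0], [-0.0, -0.0, -1.0]]
contact_force: [-0.2, 0.7, -2.2]
gripper_width: 0.658
```

send_rows([
  {"tx": 0,"ty": 0,"tz": 0.0008,"turn": 0,"grip": 1},
  {"tx": 0,"ty": 0,"tz": 0,"turn": 0,"grip": 1},
])

```text
time: 31.32
eef_pos: [500.9, 334.9, 133.6]
orientation: [[0.159, 0.987, 0.0], [0.987, -0.159, 0.0], [0.0, 0.0, -1.0]]
contact_force: [-0.6, -0.3, 1.4]
gripper_width: 0.654
```

send_rows([
  {"tx": 0,"ty": 0,"tz": 0.0006,"turn": 0,"grip": 1},
  {"tx": 0,"ty": 0,"tz": 0,"turn": 0,"grip": 1},
])

```text
time: 31.48
eef_pos: [500.9, 334.9, 133.5]
orientation: [[0.159, 0.987, 0.0], [0.987, -0.159, 0.0], [0.0, 0.0, -1.0]]
contact_force: [-1.8, -2.2, 4.8]
gripper_width: 0.657
```

send_rows([
  {"tx": 0,"ty": 0,"tz": 0,"turn": 0,"grip": -1},
  {"tx": 0,"ty": 0,"tz": 0,"turn": 0,"grip": -1},
  {"tx": 0,"ty": 0,"tz": 0,"turn": 0,"grip": -1},
  {"tx": 0,"ty": 0,"tz": 0,"turn": 0,"grip": -1},
  {"tx": 0,"ty": 0,"tz": 0,"turn": 0,"grip": -1},
  {"tx": 0,"ty": 0,"tz": 0,"turn": 0,"grip": -1},
  {"tx": 0,"ty": 0,"tz": -0.008,"turn": 0,"grip": -1},
  {"tx": 0,"ty": 0,"tz": -0.015,"turn": 0,"grip": -1},
  {"tx": 0,"ty": 0,"tz": -0.025,"turn": 0,"grip": -1},
  {"tx": 0,"ty": 0,"tz": -0.03,"turn": 0,"grip": -1},
  {"tx": 0,"ty": 0,"tz": -0.03,"turn": 0,"grip": -1},
  {"tx": 0,"ty": 0,"tz": -0.03,"turn": 0,"grip": -1},
])

```text
time: 32.48
eef_pos: [500.7, 334.7, 272.7]
orientation: [[0.159, 0.987, 0.0], [0.987, -0.159, 0.0], [0.0, 0.0, -1.0]]
contact_force: [-0.0, 1.3, -0.4]
gripper_width: 0.999
```

send_rows([
  {"tx": -0.03,"ty": 0,"tz": 0,"turn": 0,"grip": -1},
  {"tx": -0.03,"ty": 0,"tz": 0,"turn": 0,"grip": -1},
  {"tx": -0.03,"ty": 0,"tz": 0,"turn": 0,"grip": -1},
  {"tx": -0.03,"ty": 0,"tz": 0,"turn": 0,"grip": -1},
  {"tx": -0.03,"ty": 0,"tz": 0,"turn": 0,"grip": -1},
  {"tx": -0.03,"ty": 0,"tz": 0,"turn": 0,"grip": -1},
  {"tx": -0.03,"ty": 0,"tz": 0,"turn": 0,"grip": -1},
  {"tx": -0.03,"ty": 0,"tz": 0,"turn": 0,"grip": -1},
  {"tx": 0,"ty": 0,"tz": 0,"turn": 0,"grip": -1},
  {"tx": 0,"ty": 0,"tz": 0,"turn": 0,"grip": -1},
  {"tx": 0,"ty": 0,"tz": 0,"turn": 0,"grip": -1},
])

```text
time: 33.4
eef_pos: [462.9, 98.6, 271.3]
orientation: [[0.159, 0.987, 0.001], [0.987, -0.159, 0.001], [0.001, 0.001, -1.0]]
contact_force: [0.3, 1.8, -0.7]
gripper_width: 0.997
```

Run:
```python
from h import *
im,d=read_camera("top");W=cloud(d,*cam("top"));m=np.zeros(d.shape,np.uint8);m[130:245,65:175]=1
rect(W,100,112,"tub",3,m);rect(W,47,57,"plate",3,m)
q=np.zeros(d.shape,bool);q[150:180,95:155]=1
for n,a in(("far half",q),):
    Q=W[a&(W[...,2]>47)&(W[...,2]<57)];print(n,"z",np.median(Q[:,2]))
s,_=read_camera("side")
cv2.imwrite("pics/v10.png",np.hstack([cv2.resize(im[110:260,60:190],None,fx=2.33,fy=2.33),cv2.resize(s[200:375,70:300],(460,350))[:349]]))
```

```text
tub 580 c [500.  334.6] size [57.1 54.1] ang 89.4 z 106.2 px [ 94 196  28  26]
plate 2540 c [553.3 326.1] size [137.5 197.8] ang 79.9 z 52.3 px [ 84 145  76  89]
far half z 52.375542142905886Traceback (most recent call last):
  File "<stdin>", line 8, in <module>
    return _nx.concatenate(arrs, 1, dtype=dtype, casting=casting)
           ~~~~~~~~~~~~~~~^^^^^^^^^^^^^^^^^^^^^^^^^^^^^^^^^^^^^^^
ValueError: all the input array dimensions except for the concatenation axis must match exactly, but along dimension 0, the array at index 0 has size 350 and the array at index 1 has size 349
```

Run:
```python
from h import *
s,_=read_camera("side");cv2.imwrite("pics/v11.png",cv2.resize(s[200:375,70:300],(690,525)))
```

```text
(no output)
```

View pics/v11.png

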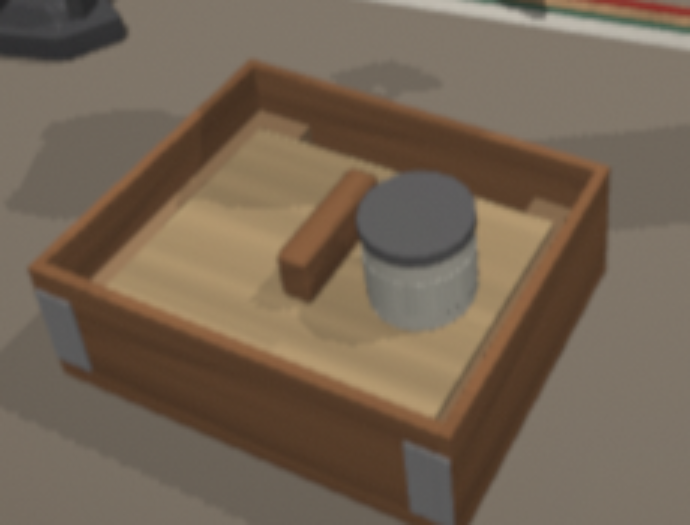

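The crop shows the tub upright at (417,250), beside the upright bar at (325,235). The divider is level in the box and nothing is touching. I hand in.

```bash
python3 -c "
from h import *
r.finish_job()"
```

```text
the job is handed in; nothing more can be done
```

The kit box is packed as asked, in order: carton, then divider, then tub. Each piece was lowered in millimetre steps until the wrist force showed contact, then released. I handed it in at about 33.5 s of the 72 s limit.

What the last checks showed:
- **Carton:** flat on the box floor between the ledges, centred within about 2 mm and aligned with the box. It was measured before the divider covered it.
- **Divider:** bar up, plate top at z 52.4 mm against 52 expected. Tilt was below 0.1° before the tub went on. Afterwards the plate height was unchanged.
- **Tub:** upright on the robot's side of the bar, lid at z 106.2 mm against 106 expected, about 13 mm clear of the bar.
- **Robot:** gripper open and clear of everything. The highest force I read at the end of any move was about 6.6 N.

Three things went wrong along the way, none affecting the result:
- The first move call was refused because its rows lacked some fields.
- A script for the final picture crashed and I retook the picture.
- Estimates of the bar's centre disagreed by about 3 mm, well within the 15 mm of play.

I viewed 9 pictures.

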